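# Show the flow cell's window to the inspection camera

### The arm

A 6-joint arm with a two-finger parallel gripper is mounted at the origin on a cart in front of the work surface, level with it; the furniture and walls round the work are solid. World frame = base frame: x ahead of the robot, y to its left, z up, the work surface at z = 0. Lengths are in mm, angles in rad, forces in N, time in s.
With the tool pointing down it reaches from about 300 to 850 mm from the base axis. Payload 5.4 kg.
Tool frame: the origin (TCP) lies midway between the tips of the shut fingers; the grasp point (between the pads) lies 19 mm behind it; z points along the fingers, y is the line along which they close (so a half turn about z gives the same grasp; the last joint's range is limited). The gripper opens to 85 mm and grips with 20 to 120 N. Pads are 22 mm wide; open, the fingers measure 114 mm over their backs; the gripper's body (76 mm by 85 mm) begins 54 mm behind the grasp point. The pads swing forward as they close: fully open they stand 13 mm farther back than shut.
Start: joints at [-1.392, 0.158, 1.597, -0, 1.386, -0.21], TCP at [217.945, -532.077, 231.299] pointing down, gripper open.
Joint ranges: [-2.91, 2.91], [-0.94, 2.29], [0.18, 2.7], [-1.29, 4.43], [0.17, 2.64], [-3, 3]. Speed limits (rad/s): [2.57, 2.57, 3.14, 3.14, 3.14, 3.14].

### API

Orientations are given as a 3x3 rotation matrix whose columns are the frame's x, y, z axes.
In Python, from rig import get_obs, grab_frame, sign_off gives the robot as it stands. The module is installed in compiled form; this text tells all that it offers.
- The arm moves only by the tool move_arm, never from a script. Its argument "commands" is a list of rows, each a list of 3 entries, a list of its own where there are three numbers: the shift along the tool's x, y, z as a fraction of full scale, then the turn, a rotation vector about the tool's x, y, z as a fraction of full scale, then the opening, from 0 (shut) to 1 (fully open). A call has exactly 5 rows; each row shifts and turns the commanded pose from where the row before left it, along the tool's axes as they then stand; what a row does not reach is not made up. Full scale, the value 1, is 50 mm for a shift and 0.08 rad for a turn. A row lasts 1/10 s, in which the tool goes at most 50 mm and 8.59 degrees, less where a joint would pass 70% of its speed; a pose out of reach is approached as far as the arm can. A call with a number of a shift or a turn outside -1 to 1 is refused whole. A call with a gripper value outside its range is refused whole. The fingers move at their own pace and stop on an object; "squeeze" is the grip in N (left out, the last holds). Time passes only in rows, so rows that do not move let the fingers close, or fill a call up. It gives the time, the measured TCP pose, the force, the opening and the grip force at its end, in the units of the state.
- get_obs(): the state, without advancing time (a new reading comes with each control period).
- grab_frame(name): name is "scene" or "top" or "wrist"; returns a dict with "pixels" (420x560x3 uint8, red, green, blue), "range_z" (420x560 float32, mm along the optical axis (not along the pixel's ray), 0 where there is no reading), "vfov" (degrees; the focal length in pixels is half the picture's height over the tangent of half this angle, whatever the lens; pixels are square), "cx", "cy" (the principal point, pixels), "R" (3x3) and "t" (3): a world point X has camera coordinates R X + t; the wrist camera has in their place "mount" (4x4, takes a point from camera to tool coordinates, whose origin is the TCP and whose axes are the flange's). Camera axes: x right, y down, z forward; pixel columns grow to the right and rows downward; lengths in mm; the calibration is good to about 2 mm. The wrist camera is an equidistant fisheye: a pixel r from the principal point sees the ray r / f radians off the axis. A picture is of the moment at which its call begins: read the wrist's pose just before it.
- sign_off(): hands the job in; it is judged then, once.
The state is a dict: "time_s": time; "q": joint angles; "qvel": joint speeds; "joint_efforts": joint torques, N m; "tool_pos": TCP position; "orientation": TCP orientation; "wrist_force": force on the tool from outside, world axes, zero at the start; "moment": the same for the moment, N m; "finger_gap": opening from 0.0 (shut) to 1.0 (fully open); "grasp_force": force on a finger pad.
Only numpy, scipy, OpenCV 4.12 (cv2) and the standard library are available. Lean on these libraries where they do the work, as an engineer would, in place of code of your own. Each camera call takes 0.05 s, during which the arm holds its last target. There are 200 camera calls.

### The job

Throw the red-handled toggle clamp fully open, so that the grey flow cell is free in its nest, then lift the cell out without touching its glass window. Hold the cell in the air before the inspection camera, right way up to the camera, with the window facing the lens squarely, centred on the lens axis and 110 mm from the lens rim, and finish while holding it still there. Leave the clamp open, and do not bump the camera or disturb the timer, the dark slide box and the yellow-capped bottle.

Things in the scene. Friction and masses are not known exactly. Their poses are not given: they have to be found in the camera images.
- nest: fixed check nest: plate 100 mm wide (y), 14 thick, from x -40 to +110 mm; origin on its underside below the seat. The cell stands on the plate (z 14) between black lips: to z 24 along its front and back, to z 20 at the middle of its ends, 1.5 mm clearance each side. Clamp bracket at x +85, 40 wide, to z 96. The cell's window faces the nest's -x; the clamp reaches over from +x
- clamp (a joint): toggle clamp angle, rad: 0 clamped (arm level, pad on the cell's top, red handle upright), 1.75 fully open (handle thrown back to 10 degrees below level, arm up). Turns about the nest's y through clamp_hinge: the handle's top goes toward the nest's +x. Handle and arm are one rigid right angle. Over centre by weight: below about 0.9 it falls shut, above it falls open; about 1 N at the handle
- clamp_handle (a point): on the axis of the red handle grip, 75 mm from the hinge; grip round, 18 mm diameter, 44 to 100 mm from the hinge. z runs along the handle away from the hinge, x points away from the cell when clamped, y is the hinge axis. The arm (13 wide, 12 thick) runs 85 mm along -x from the hinge; the pad at its end reaches 17 mm toward -z
- clamp_hinge (a point): centre of the clamp's hinge, 85 mm along +x from the nest's origin and 85 mm above its underside; axes as the nest's
- cell: loose grey flow cell, block 28 (x, thickness) x 52 (y, length) x 54 (z, height) mm, about 0.2 kg; origin at the centre of its underside, z up. In the nest it has the nest's axes. Its -x face carries the window; on top are two port caps, 10 mm diameter, 10 high, red at y +17 mm, blue at y -17 mm. Its flat end faces (52 mm apart along y) are free above the lips for the fingers
- cell_window: green glass disc of the cell's window, 22 mm diameter in a steel bezel of 29 mm; its glass front is at x = -17 mm of the cell and 25 mm above the cell's underside. Origin at the centre of the glass front, axes as the cell's (outward is -x)
- cell_back (a point): centre of the cell's back face, 31 mm behind the glass, at the window's height
- camera: fixed stand of the inspection camera: dark foot 100 x 120 x 12 mm and column with a fork; origin under the foot's middle, below the tilt axis of the head, which is 200 mm up. The camera faces its -x
- lens (a point): centre of the lens's front rim (46 mm diameter), 65 mm before the tilt axis of the head, a white box 60 x 56 x 50 mm. Axes of the head: it looks along -x, its up is z; the head is tilted 0 to 20 degrees downward (differs each time) and stays so
- view_point (a point): where the centre of the glass front must be held: on the lens axis, 110 mm before the lens rim. Axes of the head (looks along -x): the cell's x axis must point along this point's -x, so that its window looks to the lens, and the cell's z along this point's z
- timer: bystander: cream lab timer standing upright, 28 x 70 mm, 63 mm high; origin at its underside
- box: bystander: flat dark slide box, 115 x 81 mm, 32 mm high; origin at its underside
- bottle: bystander: white bottle with yellow cap, 48 mm diameter, 94 mm high, to the robot's left; origin at its underside
Mind the look-alikes: they are no part of the job. Leave any orange or purple look-alike of the cell alone.

How it is judged:
By the outcome, as a careful person would: the job done as asked, in the order asked, and still so for the second after the job is handed in, while the arm keeps its last pose, push and grip.
It also fails if it takes over 48 s, if anything falls off the work surface, if the arm or the gripper's body presses on something with over 40 N, if the wrist force passes 120 N, or if a joint passes its speed limit or range.

## Working session

There is one attempt and no reset: what is moved stays moved. The work goes in short steps, Python scripts to look and compute and a tool call to move; the robot and the scene stay as the last step left them, time stands still between calls to the robot, and variables do not carry over. Pictures are saved under pics/ and viewed, at most 10 in all, crops included, and the job is handed in when it is done.

Besides the shell and the picture viewer there is one more tool, called after "Request:" as name(argument=value, ...) on one line, values as JSON. move_arm: Moves the arm, as the interface text tells. Shift numbers are shares of 50 mm and turn numbers shares of 0.08 rad, none past 1 either way. Its arguments: {"type":"object","properties":{"commands":{"type":"array"},"squeeze":{"type":"number"}},"required":["commands"]}

```bash
mkdir -p pics; cat > h.py <<'E'
import numpy as np, cv2, pickle
from rig import get_obs, grab_frame, sign_off
def snap(n,f):
    g=grab_frame(n); pickle.dump(g,open(f'pics/{f}.pkl','wb')); cv2.imwrite(f'pics/{f}.png',g['pixels'][:,:,::-1]); return g
def load(f): return pickle.load(open(f'pics/{f}.pkl','rb'))
def cloud(g):
    f=g['pixels'].shape[0]/2/np.tan(np.radians(g['vfov'])/2)
    v,u=np.mgrid[:420,:560]; z=g['range_z']
    P=np.stack([(u-g['cx'])/f*z,(v-g['cy'])/f*z,z],-1)
    return (P-g['t'])@g['R']
def proj(g,X):
    f=g['pixels'].shape[0]/2/np.tan(np.radians(g['vfov'])/2)
    c=np.asarray(X)@np.asarray(g['R']).T+g['t']; return c[...,:2]/c[...,2:]*f+[g['cx'],g['cy']]
E
python3 - <<'E'
from h import *
a=snap('scene','s0');b=snap('top','t0')
im=np.hstack([a['pixels'],b['pixels']])
for g in (a,b): print(g['vfov'],g['cx'],g['cy'],-np.array(g['R']).T@g['t'],np.round(g['R'],3).tolist())
o=get_obs();print({k:np.round(v,3).tolist() for k,v in o.items()})
E
```

```text
55.04829739699703 276.4883372569797 207.81920263637267 [-43.09826144 584.82175445 721.48547502] [[-0.737, -0.676, -0.017], [-0.376, 0.431, -0.82], [0.561, -0.598, -0.572]]
43.28961024687673 278.6284818449114 203.83900920583352 [ 267.72378746  -17.38436184 1509.56848356] [[0.016, -1.0, 0.018], [-0.983, -0.019, -0.185], [0.185, -0.014, -0.983]]
{'time_s': 0.1, 'q': [-1.392, 0.159, 1.598, -0.0, 1.386, -0.21], 'qvel': [0.001, -0.001, -0.004, 0.0, -0.002, -0.002], 'joint_efforts': [-0.0, -39.699, -33.234, -0.0, 0.004, 0.0], 'tool_pos': [217.847, -531.545, 230.398], 'orientation': [[0.925, 0.379, -0.0], [0.379, -0.925, 0.002], [0.0, -0.002, -1.0]], 'wrist_force': [-0.236, 0.354, 0.163], 'moment': [-0.063, 0.017, 0.008], 'grasp_force': 0.0, 'finger_gap': 1.002}
```

View pics/s0.png

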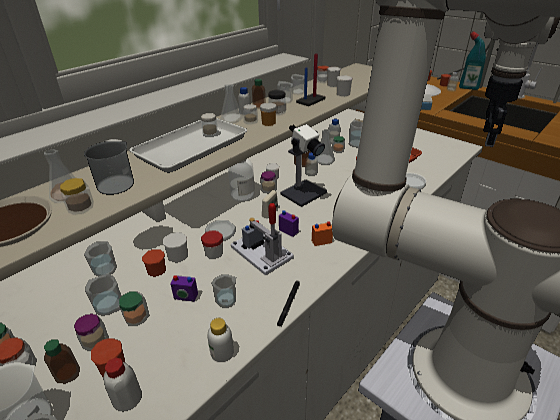

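View pics/t0.png

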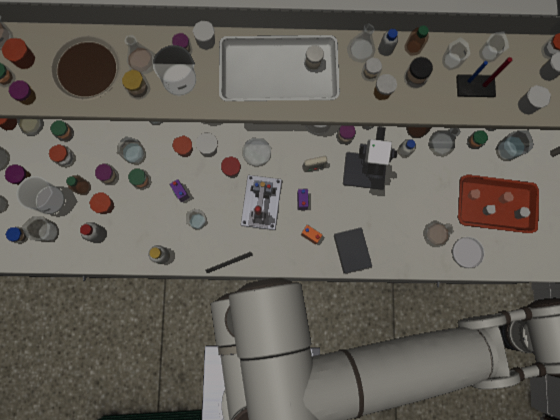

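Scene: the nest with its grey cell and red handle is at about (265,243); the camera stand is at (303,170), and the purple cells (184,288), (289,222) and the orange one (321,233) are look-alikes. Top: nest at (262,203), camera at (372,165), timer at (315,163), box at (352,250) and bottle at (158,254). The next crop should confirm this.

```bash
python3 - <<'E'
from h import *
a=load('s0');b=load('t0')
c1=cv2.resize(a['pixels'][110:280,220:350],None,fx=3,fy=3,interpolation=2)
c2=cv2.resize(b['pixels'][120:280,230:410],None,fx=2.6,fy=2.6,interpolation=2)
H=max(c1.shape[0],c2.shape[0]);
pad=lambda c:np.vstack([c,np.zeros((H-c.shape[0],c.shape[1],3),np.uint8)])
im=np.hstack([pad(c1),pad(c2)]); s=800/im.shape[1]; print(im.shape,s)
cv2.imwrite('pics/c0.png',cv2.resize(im,None,fx=s,fy=s)[:,:,::-1])
C=cloud(a);D=cloud(b)
for n,(g,K,u,v) in dict(nest=(b,D,262,203),bottle=(b,D,158,254),box=(b,D,352,250),timer=(b,D,315,163),head=(b,D,378,152),foot=(b,D,360,175),table=(b,D,330,220),shead=(a,C,303,132),or_=(b,D,312,234),pu=(b,D,303,199)).items(): print(n,K[v,u].round())
E
```

```text
(510, 858, 3) 0.9324009324009324
nest [551.   9.  17.]
bottle [392. 279. 102.]
box [ 419. -246.   35.]
timer [ 660. -139.   63.]
head [ 647. -284.  228.]
foot [ 640. -275.   16.]
table [ 509. -189.   -6.]
shead [ 650. -275.  224.]
or_ [ 459. -132.   57.]
pu [ 557. -107.   56.]
```

View pics/c0.png

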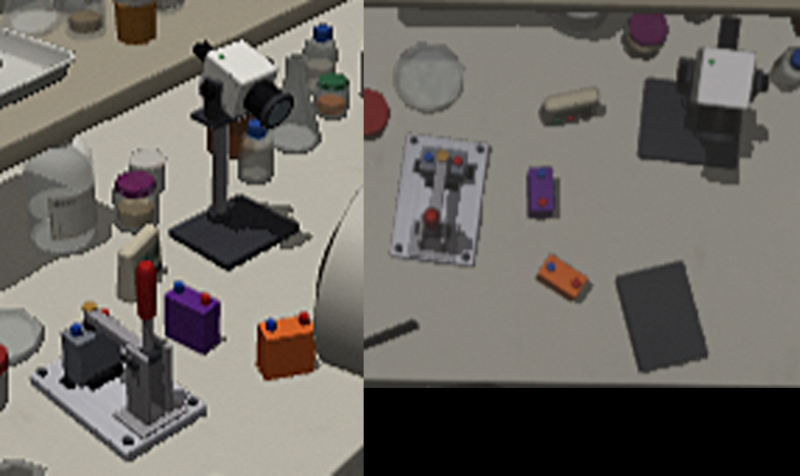

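Of the cell-like blocks, the grey one stands in the nest under the clamp at top-crop (443,165), with a blue cap left and a red cap right. The purple ones and the orange one are free-standing look-alikes. Only the grey one fits. The lens faces the robot, so the cell needs only a sideways move, a small yaw and a tilt.

```bash
cat > m.py <<'E'
from h import *
def pts(g,x0,x1,y0,y1,z0,z1):
    P=cloud(g); m=(P[...,0]>x0)&(P[...,0]<x1)&(P[...,1]>y0)&(P[...,1]<y1)&(P[...,2]>z0)&(P[...,2]<z1)&(g['range_z']>0)
    return P,m
E
python3 - <<'E'
from m import *
for n in('s0','t0'):
    g=load(n); hsv=cv2.cvtColor(g['pixels'],cv2.COLOR_RGB2HSV).astype(int);h,s,v=hsv[...,0],hsv[...,1],hsv[...,2]
    print(n)
    P,m=pts(g,450,720,-60,100,-15,8); print(' table z',np.median(P[m][:,2]))
    P,m=pts(g,420,700,-60,90,9,20)
    r=cv2.minAreaRect(P[m][:,:2].astype(np.float32)); print(' plate',r,np.median(P[m][:,2]),m.sum())
    P,m=pts(g,520,700,-60,90,60,100)
    for nm,mm in(('red',m&((h<7)|(h>173))&(s>130)),('blue',m&(h>100)&(h<130)&(s>110)),('yel',m&(h>14)&(h<30)&(s>110))):
        if mm.sum(): print(' ',nm,mm.sum(),P[mm].mean(0).round(1),P[mm].max(0).round(1),np.argwhere(mm).mean(0).round(1))
    P,m=pts(g,400,600,-60,90,100,215); mm=m&((h<7)|(h>173))&(s>130)
    print('  handle',mm.sum(),P[mm].mean(0).round(1),P[mm].min(0).round(1),P[mm].max(0).round(1))
    P,m=pts(g,540,760,-360,-200,6,24); mm=m&(v<90); print('  foot',mm.sum(),cv2.minAreaRect(P[mm][:,:2].astype(np.float32)),np.median(P[mm][:,2]))
    P,m=pts(g,540,760,-360,-200,150,260); mm=m&(v>110)&(s<40); print('  head',mm.sum(),P[mm].min(0).round(),P[mm].max(0).round(),P[mm].mean(0).round())
E
```

```text
s0
 table z 0.027772628882177172
 plate ((585.1636962890625, 22.28948974609375), (230.10267639160156, 118.44154357910156), 6.829803466796875) 14.602110182771112 1000
  red 5 [591.4  16.4  76. ] [631.   81.7  89.2] [225. 249.]
  blue 14 [589.8  26.7  74.5] [595.   30.3  78.1] [227.5 246.7]
  yel 12 [588.1   9.3  93.3] [593.9  15.3  95. ] [219.  251.5]
  handle 141 [501.2  21.6 159.8] [495.3  13.3 124.4] [512.   28.4 186.4]
  foot 670 ((678.7809448242188, -273.6786804199219), (150.87144470214844, 148.88682556152344), 85.31417083740234) 11.80587853140992
  head 230 [ 605. -334.  166.] [ 692. -252.  232.] [ 646. -284.  222.]
t0
 table z 2.0296977177667443
 plate ((566.19580078125, 16.38797378540039), (270.0787658691406, 140.71121215820312), 1.7279689311981201) 15.799348490300652 1308
  red 48 [639.2  68.5  65.5] [670.1  89.7  86.6] [168.5 241.2]
  blue 9 [591.   24.9  80.4] [595.5  28.   86.9] [184.3 256.1]
  yel 14 [589.8   7.4  95. ] [594.8  11.2  97.9] [183.7 262.4]
  handle 25 [504.2  17.4 184.7] [498.7  10.4 179.1] [511.5  23.1 191.4]
  foot 955 ((662.9207763671875, -271.04864501953125), (193.9220428466797, 127.47049713134766), 67.35260772705078) 14.37364004385313
  head 500 [ 620. -317.  199.] [ 757. -219.  239.] [ 650. -287.  226.]
```

Request:
move_arm(commands=[[[0,0,-1],[0,0,0],1],[[0.3,-0.3,-0.8],[0,0,0],1],[[0.7,-0.55,-0.1],[0,0,0],1],[[0.7,-0.55,-0.1],[0,0,0],1],[[0.7,-0.55,-0.1],[0,0,0],1]])

```text
time_s: 0.6
tool_pos: [292.4, -394.9, 336.3]
orientation: [[0.926, 0.378, 0.0], [0.378, -0.926, 0.0], [0.0, -0.0, -1.0]]
wrist_force: [0.1, 0.5, 0.2]
finger_gap: 1.005
grasp_force: 0.0
```

Request:
move_arm(commands=[[[0.7,-0.55,-0.1],[0,0,0],1],[[0.7,-0.55,-0.1],[0,0,0],1],[[0.7,-0.55,-0.1],[0,0,0],1],[[0.7,-0.55,-0.1],[0,0,0],1],[[0.7,-0.55,-0.1],[0,0,0],1]])

```text
time_s: 1.1
tool_pos: [402.2, -201.0, 361.1]
orientation: [[0.925, 0.379, -0.0], [0.379, -0.925, 0.0], [-0.0, -0.0, -1.0]]
wrist_force: [-0.0, -0.4, 0.3]
finger_gap: 0.999
grasp_force: 0.0
```

Request:
move_arm(commands=[[[0.7,-0.55,-0.1],[0,0,0],1],[[0.7,-0.55,-0.1],[0,0,0],1],[[0.7,-0.55,-0.1],[0,0,0],0.5],[[0.7,-0.55,-0.1],[0,0,1],0],[[0.7,-0.5,0],[0,0,1],0]])

```text
time_s: 1.6
tool_pos: [516.1, -11.4, 382.0]
orientation: [[0.975, 0.224, 0.001], [0.224, -0.975, -0.0], [0.001, 0.001, -1.0]]
wrist_force: [1.0, -1.7, -0.1]
finger_gap: 0.518
grasp_force: 0.0
```

Request:
move_arm(commands=[[[0,0,0],[0,0,1],0],[[0,0,0],[0,0,1],0],[[0,0,0],[0,0,1],0],[[0,0,0],[0,0,1],0],[[0,0,0],[0,0,0.7],0]])

```text
time_s: 2.1
tool_pos: [515.3, -13.4, 380.7]
orientation: [[0.989, -0.149, -0.001], [-0.149, -0.989, 0.0], [-0.001, -0.0, -1.0]]
wrist_force: [0.1, 0.2, 0.2]
finger_gap: 0.002
grasp_force: 0.0
```

```bash
python3 - <<'E'
from h import *
o=get_obs(); w=snap('wrist','w0'); w['obs']=o; pickle.dump(w,open('pics/w0.pkl','wb'))
print(o['time_s'],np.round(o['tool_pos'],1),np.round(o['orientation'],3).tolist(),np.round(o['q'],2),o['finger_gap'])
print(w['vfov'],w['cx'],w['cy'],np.round(w['mount'],3).tolist())
E
```

```text
2.1 [515.3 -13.4 380.7] [[0.989, -0.149, -0.001], [-0.149, -0.989, 0.0], [-0.001, -0.0, -1.0]] [-0.26 -0.05  1.52 -0.    1.67  1.46] 0.001837247321968149
65.70646984690485 279.1320581530284 203.5377387186196 [[0.001, -0.957, -0.289, 72.978], [1.0, 0.001, 0.0, 0.366], [-0.0, -0.289, 0.957, -143.217], [0.0, 0.0, 0.0, 1.0]]
```

View pics/w0.png

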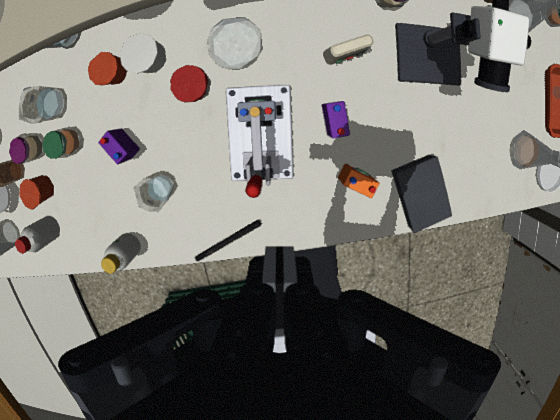

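Wrist view: plate corners are at about (229,86) to (293,183), the blue cap at (242,112), the red cap at (270,111) and the handle top at (254,188). The camera head is the white box at (498,37), with its black lens at (493,70) facing the robot.

```bash
cat >> m.py <<'E'
def rays(w,uv):
    f=210/np.tan(np.radians(w['vfov'])/2); d=np.asarray(uv,float)-[w['cx'],w['cy']]; r=np.linalg.norm(d,axis=-1,keepdims=True); th=r/f
    return np.concatenate([d/np.maximum(r,1e-9)*np.sin(th),np.cos(th)],-1)
def wpose(w):
    o=w['obs'];R=np.array(o['orientation']);M=np.array(w['mount']);return R@M[:3,:3],R@M[:3,3]+o['tool_pos']
def wcloud(w):
    v,u=np.mgrid[:420,:560]; d=rays(w,np.stack([u,v],-1)); R,t=wpose(w)
    return (d*(w['range_z']/d[...,2])[...,None])@R.T+t
def plane(w,uv,z):
    R,t=wpose(w); d=rays(w,uv)@R.T; return t+d*((z-t[2])/d[...,2])[...,None]
def wsnap(f):
    o=get_obs(); w=snap('wrist',f); w['obs']=o; pickle.dump(w,open(f'pics/{f}.pkl','wb')); return w
def blobs(w,P,h,s,v):
    m=(P[...,0]>540)&(P[...,0]<640)&(P[...,1]>-40)&(P[...,1]<60)&(P[...,2]>55)&(P[...,2]<105)
    return dict(red=m&((h<7)|(h>173))&(s>130),blue=m&(h>100)&(h<130)&(s>110),yel=m&(h>14)&(h<30)&(s>110))
def hsv(w): 
    a=cv2.cvtColor(w['pixels'],cv2.COLOR_RGB2HSV).astype(int); return a[...,0],a[...,1],a[...,2]
def nest(w):
    P=wcloud(w);h,s,v=hsv(w)
    m=(P[...,0]>450)&(P[...,0]<650)&(P[...,1]>-60)&(P[...,1]<90)&(P[...,2]>8)&(P[...,2]<20)
    n,l,st,c=cv2.connectedComponentsWithStats(m.astype(np.uint8)); k=1+st[1:,4].argmax(); uv=np.argwhere(l==k)[:,::-1]
    r=cv2.minAreaRect(plane(w,uv,14)[:,:2].astype(np.float32)); print('plate',r,np.median(P[l==k][:,2]))
    B=cv2.boxPoints(r); print('corners',B.round(1).tolist())
    for k,mm in blobs(w,P,h,s,v).items():
        if mm.sum(): uv=np.argwhere(mm)[:,::-1]; print(k,mm.sum(),P[mm].mean(0).round(1),P[mm][:,2].max().round(1),plane(w,uv.mean(0),78).round(1),uv.mean(0).round(1))
    m=(P[...,0]>440)&(P[...,0]<560)&(P[...,1]>-60)&(P[...,1]<90)&(P[...,2]>100)&((h<7)|(h>173))&(s>130)
    print('handle',m.sum(),P[m].mean(0).round(1),P[m].min(0).round(1),P[m].max(0).round(1))
    return P,h,s,v
E
python3 - <<'E'
from m import *
w=load('w0');P,h,s,v=nest(w)
print('table',np.median(P[200:230,300:330,2]))
m=(P[...,0]>560)&(P[...,0]<760)&(P[...,1]>-360)&(P[...,1]<-200)&(P[...,2]>4)&(P[...,2]<22)&(v<90)
n,l,st,c=cv2.connectedComponentsWithStats(m.astype(np.uint8));k=1+st[1:,4].argmax()
print('foot',cv2.minAreaRect(plane(w,np.argwhere(l==k)[:,::-1],12)[:,:2].astype(np.float32)),np.median(P[l==k][:,2]))
m=(P[...,0]>540)&(P[...,0]<760)&(P[...,1]>-360)&(P[...,1]<-200)&(P[...,2]>170)
for nm,mm in(('white',m&(v>120)),('all',m)):print(nm,mm.sum(),P[mm].min(0).round(),P[mm].max(0).round())
mm=m&(v>120); Q=P[mm]; c=np.median(Q,0)
for it in range(5):
    u_,s_,V=np.linalg.svd(Q-Q.mean(0),full_matrices=False); d=(Q-Q.mean(0))@V[2]; Q=Q[abs(d)<4]
print('topface n',V[2].round(3),Q.mean(0).round(1),len(Q),d.std(), cv2.minAreaRect(((Q-Q.mean(0))@V[:2].T).astype(np.float32)),V[:2].round(3))
E
```

```text
plate ((553.8455810546875, 11.55776596069336), (100.74137878417969, 149.3824462890625), 83.6922607421875) 14.693218168122428
corners [[474.1000061035156, -30.299999237060547], [622.5999755859375, -46.70000076293945], [633.5999755859375, 53.400001525878906], [485.1000061035156, 69.80000305175781]]
red 39 [586.5  -9.3  78.3] 80.1 [586.5  -9.3  78. ] [268.  110.4]
blue 44 [590.   24.5  78.2] 80.3 [590.   24.5  78. ] [243.1 111.9]
yel 83 [588.4   7.6  93.3] 96.9 [588.4   8.7  78. ] [254.7 111.1]
handle 688 [519.9  -2.4 349.8] [497.7 -58.4 135.1] [537.3  43.4 487.1]
table 0.8561097170313587
foot ((653.1490478515625, -287.0801696777344), (122.02487182617188, 99.76904296875), 84.01597595214844) 12.448754278709544
white 1895 [ 586. -336.  171.] [ 690. -258.  234.]
all 4309 [ 586. -338.  170.] [ 695. -240.  234.]
topface n [-0.276  0.036  0.96 ] [ 647.8 -285.2  224.3] 1864 1.0590163721304513 ((17.651670455932617, -2.588916778564453), (94.9786376953125, 56.5821533203125), 0.3648403584957123) [[-0.958  0.074 -0.278]
 [ 0.081  0.997 -0.014]]
```

Request:
move_arm(commands=[[[0,0,0],[0,0,-0.53],0],[[0.25,-0.3,0.9],[0,0,0],0],[[0.26,-0.28,0.9],[0,0,0],0],[[0,0,0.9],[0,0,0],0],[[0,0,0.9],[0,0,0],0]])

```text
time_s: 2.65
tool_pos: [543.6, 13.2, 199.2]
orientation: [[0.995, -0.103, -0.0], [-0.103, -0.995, 0.0], [-0.0, -0.0, -1.0]]
wrist_force: [0.8, 0.5, 0.3]
finger_gap: 0.002
grasp_force: 0.0
```

Request:
move_arm(commands=[[[0,0,0.5],[0,0,0],0],[[0,0,0.3],[0,0,0],0],[[0,0,0.2],[0,0,0],0],[[0,0,0],[0,0,0],0],[[0,0,0],[0,0,0],0]])

```text
time_s: 3.15
tool_pos: [544.9, 12.5, 152.8]
orientation: [[0.995, -0.104, 0.003], [-0.104, -0.995, -0.0], [0.003, 0.0, -1.0]]
wrist_force: [0.4, -0.7, -0.3]
finger_gap: 0.008
grasp_force: 0.0
```

Request:
move_arm(commands=[[[-0.2,0,0],[0,0,0],0],[[-0.2,0,0],[0,0,0],0],[[-0.2,0,0.05],[0,0,0],0],[[-0.2,0,0.05],[0,0,0],0],[[-0.2,0,0.05],[0,0,0],0]])

```text
time_s: 3.65
tool_pos: [493.2, 18.1, 143.8]
orientation: [[0.995, -0.105, 0.0], [-0.105, -0.995, -0.0], [0.0, 0.0, -1.0]]
wrist_force: [1.0, -0.5, -0.4]
finger_gap: 0.004
grasp_force: 0.3
```

Request:
move_arm(commands=[[[-0.2,0,0.05],[0,0,0],0],[[-0.2,0,0.05],[0,0,0],0],[[-0.2,0,0.06],[0,0,0],0],[[-0.2,0,0.06],[0,0,0],0],[[-0.2,0,0.06],[0,0,0],0]])

```text
time_s: 4.15
tool_pos: [443.4, 23.3, 129.4]
orientation: [[0.995, -0.105, -0.001], [-0.105, -0.995, 0.0], [-0.001, -0.0, -1.0]]
wrist_force: [-0.3, -0.2, 1.0]
finger_gap: -0.005
grasp_force: 0.0
```

Request:
move_arm(commands=[[[-0.15,0,0.07],[0,0,0],0],[[-0.1,0,0.05],[0,0,0],0],[[-0.1,0,0.05],[0,0,0],0],[[0,0,0],[0,0,0],0],[[0,0,0],[0,0,0],0]])

```text
time_s: 4.65
tool_pos: [427.2, 24.9, 121.4]
orientation: [[0.995, -0.105, 0.0], [-0.105, -0.995, -0.0], [0.0, -0.0, -1.0]]
wrist_force: [-0.3, 0.2, -0.2]
finger_gap: -0.001
grasp_force: 0.0
```

```bash
python3 - <<'E'
from m import *
o=get_obs();print(o['tool_pos'],o['wrist_force'])
a=snap('scene','s1');c1=cv2.resize(a['pixels'][170:290,200:320],None,fx=4,fy=4,interpolation=2);cv2.imwrite('pics/c1.png',c1[:,:,::-1])
E
```

```text
[427.183373    24.93757095 121.41232981] [-0.30556776  0.19576279 -0.20977985]
```

View pics/c1.png

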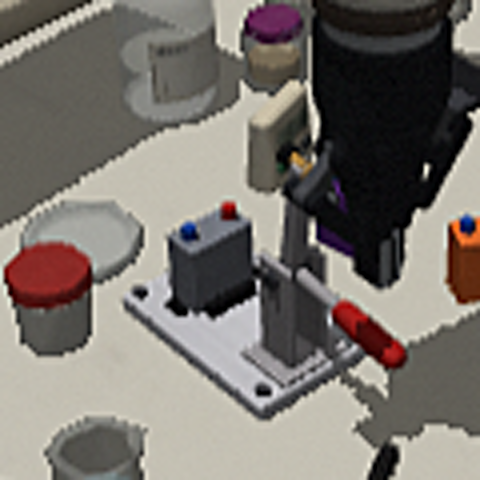

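The clamp is thrown open with the arm up and the handle slightly below level, and the cell is free in the nest. Next I lift off and look at the camera head from above.

Request:
move_arm(commands=[[[0,0,-0.4],[0,0,0],0],[[0,0,-0.8],[0,0,0],0],[[0,0,-0.95],[0,0,0],0],[[0,0,-0.95],[0,0,0],0],[[0,0,-0.95],[0,0,0],0]])

```text
time_s: 5.2
tool_pos: [427.0, 25.0, 326.0]
orientation: [[0.995, -0.105, 0.001], [-0.105, -0.995, -0.0], [0.001, 0.0, -1.0]]
wrist_force: [0.6, -0.3, 0.6]
finger_gap: -0.001
grasp_force: 0.0
```

Request:
move_arm(commands=[[[0,0,-0.95],[0,0,0],0],[[0.2,0.4,-0.9],[0,0,0],0],[[0.5,0.8,0],[0,0,0],0],[[0.5,0.8,0],[0,0,0],0],[[0.5,0.8,0],[0,0,0],0]])

```text
time_s: 5.7
tool_pos: [497.8, -124.8, 416.9]
orientation: [[0.995, -0.104, 0.002], [-0.104, -0.995, -0.001], [0.002, 0.001, -1.0]]
wrist_force: [0.8, 0.2, 0.7]
finger_gap: -0.002
grasp_force: 0.0
```

Request:
move_arm(commands=[[[0.5,0.8,0],[0,0,0],0],[[0.5,0.8,0],[0,0,0],0],[[0.4,0.8,0],[0,0,0],0],[[0.2,0.4,0],[0,0,0],0],[[0,0,0],[0,0,0],0]])

```text
time_s: 6.2
tool_pos: [562.1, -273.7, 414.2]
orientation: [[0.994, -0.108, -0.002], [-0.108, -0.994, 0.001], [-0.002, -0.001, -1.0]]
wrist_force: [-0.4, 0.4, 0.5]
finger_gap: 0.003
grasp_force: 0.0
```

Request:
move_arm(commands=[[[0,0,0],[0,0,0],0],[[0,0,0],[0,0,0],0],[[0,0,0],[0,0,0],0],[[0,0,0],[0,0,0],0],[[0,0,0],[0,0,0],0]])

```text
time_s: 6.7
tool_pos: [561.7, -270.0, 416.5]
orientation: [[0.995, -0.104, 0.0], [-0.104, -0.995, -0.0], [0.0, 0.0, -1.0]]
wrist_force: [0.3, 0.5, -0.5]
finger_gap: -0.004
grasp_force: 0.0
```

```bash
python3 - <<'E'
from m import *
w=wsnap('w1');o=w['obs'];print(o['time_s'],np.round(o['tool_pos'],1))
E
```

```text
6.7 [ 561.7 -270.   416.5]
```

View pics/w1.png

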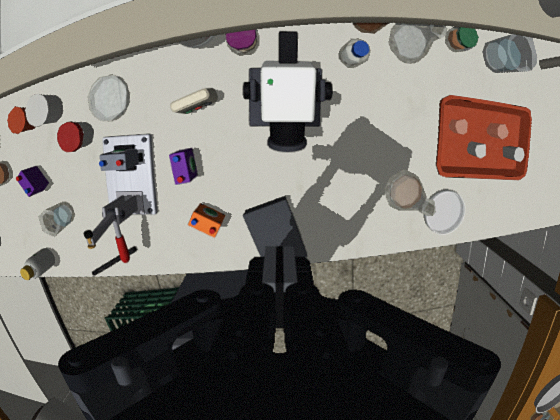

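The white head top face spans about (261..321, 67..123), with the lens barrel at (287,135) pointing to the robot. I'll fit the face's plane and edges.

```bash
python3 - <<'E'
from m import *
w=load('w1');P=wcloud(w);h,s,v=hsv(w)
box=np.zeros((420,560),bool);box[55:160,235:345]=1
m=(box&(v>150)&(s<40)&(P[...,2]>190)).astype(np.uint8)
n,l,st,c=cv2.connectedComponentsWithStats(m);k=1+st[1:,4].argmax();M=l==k
M_in=cv2.erode(M.astype(np.uint8),np.ones((5,5)))>0
Q=P[M_in];c0=Q.mean(0);V=np.linalg.svd(Q-c0,full_matrices=False)[2];nn=V[2]*np.sign(V[2][2]);print('n',nn.round(4),'tilt',np.degrees(np.arccos(nn[2])),'yaw',np.degrees(np.arctan2(nn[1],-nn[0])),((Q-c0)@nn).std(),len(Q))
# outline on the fitted plane
R,t=wpose(w);uv=np.argwhere(M)[:,::-1];d=rays(w,uv)@R.T;X=t+d*(((c0-t)@nn)/(d@nn))[:,None]
ex=np.array([1,0,0])-nn[0]*nn;ex/=np.linalg.norm(ex);ey=np.cross(nn,ex)
r=cv2.minAreaRect(np.c_[(X-c0)@ex,(X-c0)@ey].astype(np.float32));C=c0+r[0][0]*ex+r[0][1]*ey;print(r,'centre',C.round(1),'axis c',(C-25*nn).round(1))
B=cv2.boxPoints(r);E3=[c0+b[0]*ex+b[1]*ey for b in B];
for i in range(4):
    e=E3[(i+1)%4]-E3[i];print(np.linalg.norm(e).round(1),(e/np.linalg.norm(e)).round(3))
for lo,hi in((0,1),):
    m=(box)&(v<90)&(P[...,2]>150)&(P[...,0]<640); print('lens',P[m][:,0].min(),np.percentile(P[m],2,axis=0).round(1),np.percentile(P[m],98,axis=0).round(1))
m=box&(v<90)&(P[...,2]>4)&(P[...,2]<20)
P0=load('w0')
# scene normal
g=load('s0');D=cloud(g);hh=cv2.cvtColor(g['pixels'],cv2.COLOR_RGB2HSV)
m=(D[...,0]>600)&(D[...,0]<700)&(D[...,1]>-330)&(D[...,1]<-250)&(D[...,2]>205)&(hh[...,2]>110)&(hh[...,1]<40)
Q=D[m]
for i in range(6):
    c=np.median(Q,0);V=np.linalg.svd(Q-Q.mean(0),full_matrices=False)[2];dd=(Q-Q.mean(0))@V[2];Q=Q[abs(dd)<2.5*max(dd.std(),.5)]
print('scene n',(V[2]*np.sign(V[2][2])).round(3),len(Q),Q.mean(0).round(1))
P=wcloud(w)
nest(w)
E
```

```text
n [-0.4916 -0.8678  0.0725] tilt 85.84104728859262 yaw -60.4671373536333 13.961758556605558 2407
((2689.44140625, 96763.078125), (616387.625, 16740.146484375), 88.99768829345703) centre [ 2989.8  6452.5 96763.5] axis c [ 3002.1  6474.2 96761.7]
16740.1 [ 0.871 -0.491  0.024]
616387.6 [0.015 0.075 0.997]
16740.1 [-0.871  0.491 -0.024]
616387.6 [-0.015 -0.075 -0.997]
lens 586.2678139094461 [ 587.5 -311.6  187.6] [ 634.2 -263.7  210.9]
scene n [-0.283  0.05   0.958] 215 [ 646.  -284.5  222.7]
plate ((554.5823364257812, 10.033607482910156), (102.95967102050781, 148.1180877685547), 83.3143310546875) 14.799244275994397
corners [[475.0, -32.5], [622.0999755859375, -49.70000076293945], [634.0999755859375, 52.5], [487.0, 69.80000305175781]]
red 33 [586.5 -10.7  77.4] 80.1 [586.6 -11.   78. ] [119.  162.3]
blue 32 [590.3  22.9  77.1] 80.3 [590.3  22.3  78. ] [102. 163.]
handle 2 [505.   17.8 172.8] [504.9  16.4 170.7] [505.2  19.2 175. ]
```

```bash
python3 - <<'E'
from m import *
w=load('w1');P=wcloud(w);h,s,v=hsv(w)
M=np.zeros((420,560),bool);M[66:124,260:322]=1
M&=(v>150)&(s<50)
Mi=cv2.erode(M.astype(np.uint8),np.ones((5,5)))>0
Q=P[Mi&(P[...,2]>200)&(P[...,2]<250)]
for i in range(6):
    c0=Q.mean(0);V=np.linalg.svd(Q-c0,full_matrices=False)[2];nn=V[2]*np.sign(V[2][2]);dd=(Q-c0)@nn;Q=Q[abs(dd)<max(2.5*dd.std(),1)]
print('n',nn.round(4),'tilt',np.degrees(np.arccos(nn[2])),'yaw',np.degrees(np.arctan2(nn[1],-nn[0])),dd.std(),len(Q),c0.round(1))
R,t=wpose(w);uv=np.argwhere(M)[:,::-1];d=rays(w,uv)@R.T;X=t+d*(((c0-t)@nn)/(d@nn))[:,None]
ex=np.array([1,0,0])-nn[0]*nn;ex/=np.linalg.norm(ex);ey=np.cross(nn,ex)
r=cv2.minAreaRect(np.c_[(X-c0)@ex,(X-c0)@ey].astype(np.float32));C=c0+r[0][0]*ex+r[0][1]*ey;print(r,'centre',C.round(1),'axis c',(C-25*nn).round(1))
for y in (70,80,95,110,120): print(y,np.where(M[y])[0][[0,-1]])
for x in (265,280,300,315): print(x,np.where(M[:,x])[0][[0,-1]])
m=np.zeros((420,560),bool);m[50:200,200:400]=1
m&=(v<90)&(P[...,2]>6)&(P[...,2]<18)
F=plane(w,np.argwhere(m)[:,::-1],12)[:,:2].astype(np.float32);F=F[(F[:,0]>585)&(F[:,0]<720)&(F[:,1]>-365)&(F[:,1]<-210)]
print('foot',cv2.minAreaRect(F),len(F))
E
```

```text
n [-0.277   0.0292  0.9604] tilt 16.170643257312747 yaw 6.015216419556379 0.7155070868221423 2357 [ 647.8 -288.6  224.8]
((-0.8811473846435547, -3.245464324951172), (62.563838958740234, 60.95822525024414), 84.416015625) centre [ 647.  -291.8  224.7] axis c [ 653.9 -292.6  200.7]
70 [261 315]
80 [261 314]
95 [261 314]
110 [262 313]
120 [263 312]
265 [ 67 121]
280 [ 67 121]
300 [ 67 121]
315 [70 79]
foot ((652.8753662109375, -289.38970947265625), (120.21781921386719, 96.62788391113281), 82.98993682861328) 544
```

Head: tilt 16.2°, yaw 6.0°, consistent across views. I'll go back over the nest, open the gripper and refine at closer range.

Request:
move_arm(commands=[[[0,-0.4,0],[0,0,0],1],[[0,-0.8,0],[0,0,0],1],[[0,-0.8,0],[0,0,0],1],[[0,-0.8,0],[0,0,0],1],[[0,-0.8,0],[0,0,0],1]])

```text
time_s: 7.25
tool_pos: [580.3, -88.8, 416.3]
orientation: [[0.995, -0.104, 0.0], [-0.104, -0.995, 0.0], [0.0, -0.0, -1.0]]
wrist_force: [-0.4, 0.2, 0.3]
finger_gap: 0.841
grasp_force: 0.0
```

Request:
move_arm(commands=[[[0,-0.8,0],[0,0,0],1],[[0,-0.8,0],[0,0,0],1],[[-0.04,-0.36,0.7],[0,0,0],1],[[0,0,0.9],[0,0,0],1],[[0,0,0.9],[0,0,0],1]])

```text
time_s: 7.75
tool_pos: [588.7, 8.2, 290.5]
orientation: [[0.995, -0.102, 0.002], [-0.102, -0.995, -0.0], [0.002, -0.0, -1.0]]
wrist_force: [0.7, -0.1, -0.3]
finger_gap: 0.999
grasp_force: 0.0
```

Request:
move_arm(commands=[[[0,0,0.8],[0,0,0],1],[[0,0,0.4],[0,0,0],1],[[0,0,0],[0,0,0],1],[[0,0,0],[0,0,0],1],[[0,0,0],[0,0,0],1]])

```text
time_s: 8.25
tool_pos: [590.0, 6.2, 233.7]
orientation: [[0.995, -0.104, 0.004], [-0.104, -0.995, -0.001], [0.004, 0.0, -1.0]]
wrist_force: [-0.1, -0.2, 0.3]
finger_gap: 1.004
grasp_force: 0.0
```

```bash
python3 - <<'E'
from m import *
w=wsnap('w2');o=w['obs'];print(o['time_s'],np.round(o['tool_pos'],1),np.round(o['orientation'],3).tolist(),o['finger_gap'])
P,h,s,v=nest(w)
m=(P[...,0]>560)&(P[...,0]<620)&(P[...,1]>-30)&(P[...,1]<45)&(P[...,2]>60)&(P[...,2]<74)&(s<60)
print('top',m.sum(),np.median(P[m],0),cv2.minAreaRect(plane(w,np.argwhere(m)[:,::-1],68)[:,:2].astype(np.float32)))
E
```

```text
8.25 [590.    6.2 233.7] [[0.995, -0.104, 0.004], [-0.104, -0.995, -0.001], [0.004, 0.0, -1.0]] 1.0038016866274924
plate ((554.48193359375, 11.912464141845703), (99.54411315917969, 149.2156982421875), 83.81242370605469) 14.865905798897671
corners [[474.8999938964844, -29.5], [623.2999877929688, -45.599998474121094], [634.0, 53.400001525878906], [485.70001220703125, 69.4000015258789]]
red 87 [587.4  -8.8  78. ] 80.3 [587.4  -8.8  78. ] [294.7 188. ]
blue 94 [591.1  24.4  77.9] 80.1 [591.2  24.4  78. ] [259.5 187.7]
handle 11 [504.7  15.4 173.6] [501.3  12.  168. ] [506.3  22.5 177.2]
top 1309 [591.29374579   7.38305789  68.54083335] ((589.9091796875, 7.436258316040039), (51.9191780090332, 29.168888092041016), 83.77857971191406)
```

View pics/w2.png

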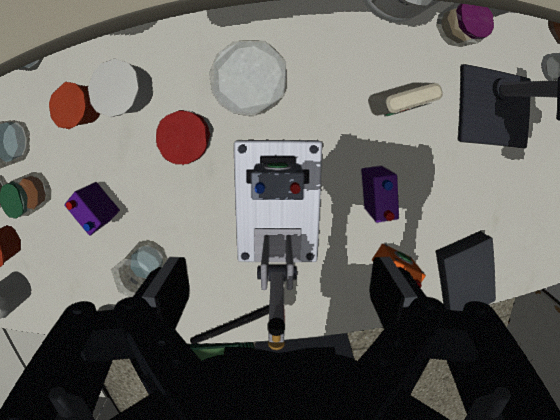

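The grey cell is at px (277,185) with its caps at (260,188) and (295,188). It stands square in the nest, clear of the raised clamp arm (277,330). I'll descend and stop just above the grasp height.

Request:
move_arm(commands=[[[-0.02,-0.03,0.6],[0,0,0],1],[[0,0,0.8],[0,0,0],1],[[0,0,0.8],[0,0,0],1],[[0,0,0.6],[0,0,0],1],[[0,0,0.4],[0,0,0],1]])

```text
time_s: 8.8
tool_pos: [587.7, 7.7, 69.9]
orientation: [[0.994, -0.105, -0.001], [-0.105, -0.994, 0.0], [-0.001, -0.0, -1.0]]
wrist_force: [1.2, -0.6, -0.6]
finger_gap: 0.998
grasp_force: 0.0
```

Request:
move_arm(commands=[[[0,0,0.3],[0,0,0],1],[[0,0,0.3],[0,0,0],1],[[0,0,0.2],[0,0,0],1],[[0,0,0],[0,0,0],1],[[0,0,0],[0,0,0],1]])

```text
time_s: 9.3
tool_pos: [588.6, 7.5, 31.8]
orientation: [[0.995, -0.105, 0.001], [-0.105, -0.995, -0.0], [0.001, 0.0, -1.0]]
wrist_force: [0.2, -0.1, -0.0]
finger_gap: 0.997
grasp_force: 0.0
```

Request:
move_arm(commands=[[[0.01,0,0.12],[0,0,0],1],[[0,0,0],[0,0,0],0.7],[[0,0,0],[0,0,0],0.5],[[0,0,0],[0,0,0],0.3],[[0,0,0],[0,0,0],0.3]], squeeze=45)

```text
time_s: 9.8
tool_pos: [588.9, 7.5, 25.5]
orientation: [[0.995, -0.105, 0.001], [-0.105, -0.995, -0.0], [0.001, 0.0, -1.0]]
wrist_force: [0.0, -0.7, -0.7]
finger_gap: 0.604
grasp_force: 47.9
```

Request:
move_arm(commands=[[[0,0,0],[0,0,0],0.3],[[0,0,0],[0,0,0],0.3],[[0,0,0],[0,0,0],0.3],[[0,0,0],[0,0,0],0.3],[[0,0,0],[0,0,0],0.3]])

```text
time_s: 10.3
tool_pos: [588.9, 7.5, 25.5]
orientation: [[0.995, -0.105, 0.001], [-0.105, -0.995, -0.0], [0.001, 0.0, -1.0]]
wrist_force: [0.3, 0.1, 4.1]
finger_gap: 0.607
grasp_force: 48.0
```

Request:
move_arm(commands=[[[0,0,-0.1],[0,0,0],0.3],[[0,0,-0.2],[0,0,0],0.3],[[0,0,-0.4],[0,0,0],0.3],[[0,0,-0.6],[0,0,0],0.3],[[0,0,-0.8],[0,0,0],0.3]])

```text
time_s: 10.8
tool_pos: [586.3, 8.0, 129.3]
orientation: [[0.994, -0.105, -0.005], [-0.105, -0.995, 0.001], [-0.005, -0.0, -1.0]]
wrist_force: [0.8, -0.8, -1.7]
finger_gap: 0.604
grasp_force: 47.5
```

Request:
move_arm(commands=[[[0,0,-0.8],[0,0,0],0.3],[[0,0,-0.8],[0,0,0],0.3],[[0,0,-0.4],[0,0,0],0.3],[[0,0,-0.1],[0,0,0],0.3],[[0,0,0],[0,0,0],0.3]])

```text
time_s: 11.3
tool_pos: [588.4, 7.6, 235.3]
orientation: [[0.995, -0.105, 0.0], [-0.105, -0.995, -0.0], [0.0, 0.0, -1.0]]
wrist_force: [0.0, -0.3, -2.7]
finger_gap: 0.607
grasp_force: 47.6
```

```bash
cat > fin.py <<'E'
from m import *
from scipy.spatial.transform import Rotation as Ro
def target(cam=(653,-288,200),tilt=16.2,yaw=6.05):
    y=np.radians(yaw);t=np.radians(tilt)
    ch=np.array([-np.cos(y),np.sin(y),0]);look=np.cos(t)*ch-np.array([0,0,np.sin(t)]);up=np.sin(t)*ch+np.array([0,0,np.cos(t)])
    V=np.array(cam)+175*look
    # cell axes: x=look, z=up ; tool x=-look, z=-up, y=z x x
    tx=-look;tz=-up;R=np.c_[tx,np.cross(tz,tx),tz]
    return V,R
def go(win,cam=(653,-288,200),**k):
    "win: glass centre in tool frame"
    o=get_obs();R0=np.array(o['orientation']);p0=np.array(o['tool_pos']);V,R=target(cam,**k)
    T=V-R@win; rv=Ro.from_matrix(R0.T@R).as_rotvec()
    print('t',o['time_s'],'pos',p0.round(1),'view',V.round(1),'target TCP',T.round(1))
    print('turn(full units)',(rv/.08).round(2),'shift now axes(50mm)',(R0.T@(T-p0)/50).round(3),'shift after turn',(R.T@(T-p0)/50).round(3))
E
python3 - <<'E'
from fin import *
w=wsnap('w3');o=w['obs'];print(np.round(o['tool_pos'],1))
v,u=np.mgrid[:420,:560]; d=rays(w,np.stack([u,v],-1));M=w['mount']
T=(d*(w['range_z']/d[...,2])[...,None])@M[:3,:3].T+M[:3,3]
h,s,vv=hsv(w);m=(abs(T[...,0])<60)&(abs(T[...,1])<60)&(T[...,2]>-80)&(T[...,2]<30)
for n,mm in(('red',m&((h<7)|(h>173))&(s>130)),('blue',m&(h>100)&(h<130)&(s>110)),('grn',m&(h>40)&(h<90)&(s>80))):
    if mm.sum(): print(n,mm.sum(),np.median(T[mm],0).round(1),np.argwhere(mm).mean(0)[::-1])
mt=m&(abs(T[...,1])<20)&(abs(T[...,0])<40)&(s<60);print('top z',np.percentile(T[mt][:,2],[2,25,50,75]),T[mt].mean(0))
go(np.array([17,0,-14]))
E
```

```text
[588.4   7.6 235.3]
red 926 [  3.4  16.8 -52.8] [318.05507559 321.15658747]
blue 2787 [  6.5 -15.1 -58.7] [266.77897381 326.2131324 ]
grn 2561 [ 12.4   0.8 -56.6] [281.34595861 297.06598985]
top z [-77.63013958 -43.3581438  -42.63552828 -31.6687673 ] [  8.16541638   0.16245591 -37.61718967]
t 11.35 pos [587.6   7.8 233.7] view [ 485.9 -270.3  151.2] target TCP [ 473.5 -269.   133. ]
turn(full units) [-0.    3.56  0.01] shift now axes(50mm) [-1.686  5.744  2.017] shift after turn [-2.181  5.744  1.464]
```

View pics/w3.png

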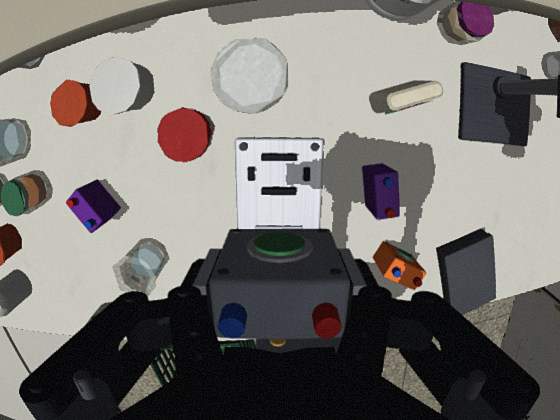

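The cell is held, with the window disc at (279,243), caps at (232,320) and (327,320), and the pads on the end faces clear of the glass. Now the glass position in the tool frame.

```bash
cat >> fin.py <<'E'
def tool_cloud(w):
    v,u=np.mgrid[:420,:560]; d=rays(w,np.stack([u,v],-1));M=w['mount']
    return (d*(w['range_z']/d[...,2])[...,None])@M[:3,:3].T+M[:3,3]
def held(w):
    T=tool_cloud(w);h,s,v=hsv(w)
    bx=lambda a,b,c,d:np.pad(np.ones((d-c,b-a),bool),((c,420-d),(a,560-b)))
    for n,mm in(('red',bx(308,346,300,342)&((h<8)|(h>172))&(s>120)),('blue',bx(214,250,300,342)&(h>100)&(h<130)&(s>100)),('green',bx(245,315,228,262)&(h>40)&(h<90)&(s>60))):
        Q=T[mm];print(n,mm.sum(),np.median(Q,0).round(1),np.percentile(Q,3,axis=0).round(1),np.percentile(Q,97,axis=0).round(1))
    for n,b in(('top',bx(225,335,286,303)),):
        Q=T[b];c=Q.mean(0);V=np.linalg.svd(Q-c,full_matrices=False)[2];n_=V[2]*-np.sign(V[2][2]);print(n,np.median(Q,0).round(1),'n',n_.round(3))
    c=T[282]; print('front edge px', [T[r,280].round(1).tolist() for r in (262,270,276,282,300,320,332)])
E
python3 - <<'E'
from fin import *
held(load('w3'))
E
```

```text
red 815 [  3.   16.9 -52.6] [ -3.4  12.8 -54.1] [  5.5  21.3 -44.4]
blue 835 [  2.9 -16.  -52.5] [ -3.3 -20.5 -54.1] [  5.5 -11.9 -44.1]
green 989 [ 17.1   0.3 -16.8] [ 15.7  -9.2 -25.1] [17.6  9.9 -5. ]
top [  8.7   0.4 -43.2] n [-0.799  0.001 -0.602]
front edge px [[14.2, 0.8, -28.2], [14.4, 0.7, -35.2], [14.4, 0.7, -39.9], [13.2, 0.7, -42.1], [6.5, 0.7, -43.8], [-3.8, 0.8, -42.5], [-9.0, 0.8, -43.5]]
```

Request:
move_arm(commands=[[[-0.1,0.3,0],[0,0,0],0.3],[[-0.25,0.6,0],[0,0,0],0.3],[[-0.25,0.7,0],[0,0,0],0.3],[[-0.25,0.7,0],[0,0,0],0.3],[[-0.25,0.7,0],[0,0,0],0.3]])

```text
time_s: 11.85
tool_pos: [515.9, -137.1, 233.0]
orientation: [[0.995, -0.105, -0.003], [-0.105, -0.995, 0.001], [-0.004, -0.001, -1.0]]
wrist_force: [0.5, -0.2, -2.0]
finger_gap: 0.602
grasp_force: 47.6
```

Request:
move_arm(commands=[[[-0.25,0.7,0],[0,0,0],0.3],[[-0.24,0.7,0],[0,0,0],0.3],[[-0.1,0.7,0],[0,0,0],0.3],[[0,0.45,0],[0,0,0],0.3],[[0,0.2,0],[0,0,0],0.3]])

```text
time_s: 12.35
tool_pos: [472.5, -271.3, 233.2]
orientation: [[0.994, -0.108, -0.003], [-0.108, -0.994, 0.002], [-0.003, -0.001, -1.0]]
wrist_force: [-0.1, -0.3, -1.6]
finger_gap: 0.603
grasp_force: 47.7
```

Request:
move_arm(commands=[[[0,0,0.4],[0,0.6,0],0.3],[[0,0,0.4],[0,0.8,0],0.3],[[0,0,0.3],[0,0.8,0],0.3],[[0,0,0.3],[0,0.8,0],0.3],[[0,0,0],[0,0.56,0],0.3]])

```text
time_s: 12.85
tool_pos: [477.5, -267.5, 161.2]
orientation: [[0.955, -0.104, 0.276], [-0.101, -0.995, -0.024], [0.277, -0.005, -0.961]]
wrist_force: [-0.2, 0.9, -1.5]
finger_gap: 0.604
grasp_force: 47.6
```

Request:
move_arm(commands=[[[0,0,0],[0,0,0],0.3],[[0,0,0],[0,0,0],0.3],[[0,0,0],[0,0,0],0.3],[[0,0,0],[0,0,0],0.3],[[0,0,0],[0,0,0],0.3]])

```text
time_s: 13.35
tool_pos: [480.0, -270.1, 165.8]
orientation: [[0.954, -0.104, 0.28], [-0.1, -0.995, -0.03], [0.281, 0.0, -0.96]]
wrist_force: [0.1, 0.1, -1.6]
finger_gap: 0.602
grasp_force: 47.6
```

```bash
python3 - <<'E'
from fin import *
go(np.array([17.1,.4,-14.4]),(653,-287.5,200))
E
```

```text
t 13.35 pos [ 480.  -270.1  165.8] view [ 485.9 -269.8  151.2] target TCP [ 473.6 -268.1  132.6]
turn(full units) [-0.   -0.03  0.02] shift now axes(50mm) [-0.313 -0.027  0.6  ] shift after turn [-0.312 -0.027  0.6  ]
```

Request:
move_arm(commands=[[[-0.1,-0.01,0.2],[0,0,0],0.3],[[-0.11,-0.01,0.2],[0,0,0],0.3],[[-0.1,-0.01,0.2],[0,0,0],0.3],[[0,0,0],[0,0,0],0.3],[[0,0,0],[0,0,0],0.3]])

```text
time_s: 13.85
tool_pos: [473.0, -267.6, 131.6]
orientation: [[0.955, -0.105, 0.279], [-0.101, -0.994, -0.029], [0.28, -0.001, -0.96]]
wrist_force: [0.4, -0.3, -1.6]
finger_gap: 0.598
grasp_force: 47.6
```

Request:
move_arm(commands=[[[0,0,0],[0,0,0],0.3],[[0,0,0],[0,0,0],0.3],[[0,0,0],[0,0,0],0.3],[[0,0,0],[0,0,0],0.3],[[0,0,0],[0,0,0],0.3]])

```text
time_s: 14.35
tool_pos: [473.5, -267.9, 132.5]
orientation: [[0.954, -0.105, 0.28], [-0.1, -0.995, -0.03], [0.281, 0.0, -0.96]]
wrist_force: [-0.9, -0.3, -1.1]
finger_gap: 0.607
grasp_force: 47.6
```

```bash
python3 - <<'E'
from fin import *
go(np.array([17.1,.4,-14.4]),(653,-287.5,200))
w=wsnap('w4');a=snap('scene','s2');held(w)
P=wcloud(w);T=tool_cloud(w);h,s,v=hsv(w)
m=(P[...,0]>580)&(P[...,0]<720)&(P[...,1]>-340)&(P[...,1]<-240)&(P[...,2]>203)&(P[...,2]<245)&(v>110)&(s<50)
Q=T[m]
for i in range(6):
    c0=Q.mean(0);V=np.linalg.svd(Q-c0,full_matrices=False)[2];nn=V[2]*-np.sign(V[2][2]);dd=(Q-c0)@nn;Q=Q[abs(dd)<max(2.5*dd.std(),1)]
print('head top in tool: n',nn.round(4),c0.round(1),len(Q),dd.std(),np.percentile(Q,[1,99],axis=0).round(1))
c1=cv2.resize(a['pixels'][100:250,240:400],None,fx=3,fy=3,interpolation=2)
c2=w['pixels'][:,:]; im=np.hstack([cv2.resize(c1,(427,400)),cv2.resize(w['pixels'][0:280,150:420],(373,387)) if 0 else cv2.resize(c2[:400,90:463],(373,400))])
cv2.imwrite('pics/c4.png',im[:,:,::-1])
E
```

```text
t 14.35 pos [ 473.5 -267.9  132.5] view [ 485.9 -269.8  151.2] target TCP [ 473.6 -268.1  132.6]
turn(full units) [-0.   -0.03  0.01] shift now axes(50mm) [ 0.004  0.003 -0.001] shift after turn [ 0.004  0.003 -0.001]
red 808 [  3.1  16.8 -52.6] [ -3.   12.8 -54.2] [  5.5  21.3 -44.7]
blue 832 [  3.1 -16.1 -52.6] [ -3.3 -20.5 -54.2] [  5.5 -12.  -43.9]
green 983 [ 17.2   0.3 -16.8] [ 15.9  -9.2 -25.4] [17.8  9.7 -5.1]
top [  8.8   0.4 -43.3] n [-0.818  0.001 -0.575]
front edge px [[14.6, 0.7, -28.6], [14.5, 0.7, -35.2], [14.0, 0.7, -38.8], [13.7, 0.7, -42.7], [6.5, 0.7, -43.5], [-3.5, 0.7, -42.6], [-10.1, 0.7, -41.9]]<stdin>:8: RuntimeWarning: Mean of empty slice.
  ret = um.true_divide(
Traceback (most recent call last):
IndexError: index 2 is out of bounds for axis 0 with size 0
```

```bash
python3 - <<'E'
from fin import *
w=load('w4');a=load('s2')
c1=cv2.resize(a['pixels'][110:250,240:380],(400,400),interpolation=2)
im=np.hstack([c1,cv2.resize(w['pixels'][:,140:420],(400,600))[:400]])
cv2.imwrite('pics/c5.png',im[:,:,::-1])
P=wcloud(w);T=tool_cloud(w)
for r in (2,15,30,45,60,80,100,130,160): print(r,[ (P[r,c].round().tolist(),w['pixels'][r,c].tolist()) for c in (279,)])
E
```

```text
2 [([670.0, -289.0, 51.0], [37, 38, 40])]
15 [([671.0, -289.0, 28.0], [41, 43, 44])]
30 [([664.0, -288.0, 12.0], [17, 22, 23])]
45 [([647.0, -286.0, 13.0], [28, 26, 27])]
60 [([631.0, -285.0, 12.0], [51, 50, 57])]
80 [([611.0, -283.0, 13.0], [56, 54, 60])]
100 [([596.0, -281.0, 0.0], [183, 181, 172])]
130 [([567.0, -278.0, 0.0], [185, 183, 174])]
160 [([540.0, -275.0, 1.0], [185, 182, 174])]
```

View pics/c5.png

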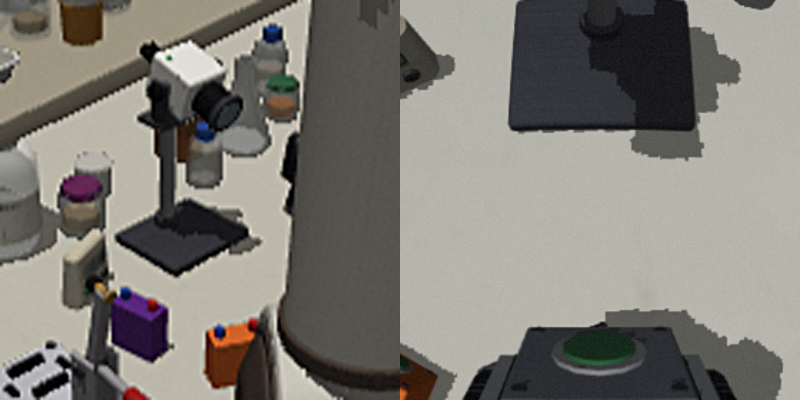

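The held cell's window (600,350 in the right half) lines up with the camera foot (510..692, 128), with the foot's edge parallel to the window. I'll check the numbers from this foot view.

```bash
python3 - <<'E'
from fin import *
w=load('w4');P=wcloud(w);h,s,v=hsv(w)
m=(P[...,2]>8)&(P[...,2]<17)&(v<100)&(P[...,0]>590)&(P[...,0]<720)&(P[...,1]>-360)&(P[...,1]<-215)
n,l,st,c=cv2.connectedComponentsWithStats(m.astype(np.uint8));M=l==1+st[1:,4].argmax()
X=plane(w,np.argwhere(M)[:,::-1],12);r=cv2.minAreaRect(X[:,:2].astype(np.float32));print(r)
V,R=target((653,-287.5,200))
o=w['obs'];T=np.array(o['orientation']).T@(np.array([*r[0],12])-o['tool_pos']);print('foot centre in tool',T.round(1))
side=np.array([0.105,0.9945]);q=X[:,:2]@side;print('side span',q.min(),q.max(),'mid',(q.min()+q.max())/2,'view',V[:2]@side)
f=X[:,:2]@np.array([.9945,-.105]);print('front edge->centre',f.min()+50,'assumed',np.array([653,-287.5])@[.9945,-.105])
print(np.round(get_obs()['qvel'],3))
E
```

```text
((652.397705078125, -288.77166748046875), (119.16670989990234, 100.50638580322266), 84.09286499023438)
foot centre in tool [139.    2.  166.3]
side span -278.26363834932613 -159.1589172231129 mid -218.7112777862195 view -217.2862863706475
front edge->centre 678.8906878523463 assumed 679.596
[-0.002  0.001 -0.001 -0.001 -0.002  0.001]
```

Request:
move_arm(commands=[[[0,0.016,0],[0,0,0],0.3],[[0,0,0],[0,0,0],0.3],[[0,0,0],[0,0,0],0.3],[[0,0,0],[0,0,0],0.3],[[0,0,0],[0,0,0],0.3]])

```text
time_s: 14.95
tool_pos: [473.3, -268.7, 132.3]
orientation: [[0.954, -0.105, 0.279], [-0.1, -0.995, -0.029], [0.281, 0.0, -0.96]]
wrist_force: [-0.5, 0.1, -1.6]
finger_gap: 0.606
grasp_force: 47.6
```

Request:
move_arm(commands=[[[0,0,0],[0,0,0],0.3],[[0,0,0],[0,0,0],0.3],[[0,0,0],[0,0,0],0.3],[[0,0,0],[0,0,0],0.3],[[0,0,0],[0,0,0],0.3]])

```text
time_s: 15.45
tool_pos: [473.3, -268.7, 132.3]
orientation: [[0.954, -0.105, 0.279], [-0.1, -0.995, -0.029], [0.281, 0.0, -0.96]]
wrist_force: [-0.3, 0.9, -2.4]
finger_gap: 0.606
grasp_force: 47.6
```

```bash
python3 - <<'E'
from fin import *
go(np.array([17.1,.4,-14.4]),(652.8,-288.2,200))
print(sign_off())
E
```

```text
t 15.45 pos [ 473.3 -268.7  132.3] view [ 485.7 -270.5  151.2] target TCP [ 473.4 -268.8  132.6]
turn(full units) [-0.   -0.03  0.01] shift now axes(50mm) [ 0.003  0.002 -0.005] shift after turn [ 0.003  0.002 -0.005]
the job is handed in; nothing more can be done
None
```

I handed the job in at 15.5 s with the clamp thrown open and the cell held still, upright and square to the lens; the window is within about 0.3 mm of the view point I measured, itself good to about 2 mm, and I saw no contact with the glass, the camera or the bystanders.

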